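Draw the rolling pin out from under the sliding cutlery tray

TASK

The small rolling pin lies in the bottom of the two-tier wooden cutlery organiser, under its sliding upper tray. Slide the upper tray fully home to either end without spilling its teaspoons, then tilt the pin out through the opening beside the tray, which is shorter than the pin, without forcing it against the wood, and finish still holding the pin in the gripper, level and at rest over the organiser, well above the height of the tray's handle and touching nothing of the organiser. Leave the tray at its end and the other things on the worktop where they stand.

Things in the scene. Friction and masses are not known exactly. Their poses are not given: they have to be found in the camera images.
- organiser: lower box of the cutlery organiser, open-topped, medium brown wood, stands firmly on the worktop and does not move. Origin under its centre, y along its length, z up. Outer 160 (x) x 366 (y) mm, walls and floor 8 mm thick, so the trough inside is 144 x 350 mm with its floor at z = 8 mm and its rim at z = 70 mm. Four dowel stops of 8 mm diameter at the very corners stand up to z = 84 mm
- tray (a joint): position of the upper tray along the organiser's y axis, in m: 0 = over the middle, +0.0875 = home against the stops at the +y end, -0.0875 = home at the -y end. It slides both ways with about 2.5 N of friction plus light damping, stays where it is left and cannot be lifted off.
- tray_handle (a point): centre of the grip bar on the upper tray's middle divider: the bar is 12 mm thick (across, tray x), 90 mm long (along, tray y) and 18 mm high, its top 137 mm above the worktop; below it is a hand slot 14 mm high, then the divider (33 mm above the tray's underside), with a compartment 69 mm wide on either side. Axes as the organiser's
- tray_mid (a point): centre of the upper tray's floor (top face), 77 mm above the worktop. The tray is open-topped, 160 (x) x 175 (y) mm, underside 72 mm and outer wall tops 105 mm above the worktop; home at either end it covers one half of the trough exactly and leaves the other half, 175 mm long, open
- rolling_pin: pale wooden rolling pin, 260 mm long, about 0.22 kg, lying along the trough on its floor. Origin at its middle, on its axis; its own y axis runs along the pin. Barrel 36 mm diameter and 170 mm long (85 mm either way from the middle), then at each end a turned handle 45 mm long, at most 16 mm diameter
- pin_end_a (a point): tip of the pin's handle at its +y end, on its axis, 130 mm from the middle
- pin_end_b (a point): tip of the pin's handle at its -y end, on its axis, 130 mm from the middle
- teaspoon: plain steel teaspoon, 130 x 26 x 11 mm, loose in the tray's compartment on the organiser's -x side; origin under its centre
- teaspoon_b: teaspoon with a plastic handle, 132 x 26 x 11 mm, loose in the tray's compartment on the organiser's +x side; origin under its centre
- pepper_mill: turned wooden pepper mill, 58 mm wide, 170 mm tall, bystander; origin under its centre
- salt_shaker: glass salt shaker, 44 mm wide, 90 mm tall, bystander; origin under its centre
- lemon: lemon, 71 x 53 x 51 mm, bystander; origin under its centre
- mug: white cup with a handle, 95 x 126 x 58 mm, bystander; origin under its centre
- garlic: garlic bulb, 56 mm, bystander; origin under its centre
Things that resemble listed ones, but are neither listed nor needed, are in the scene too. There is more than one size of the teaspoon; the one meant has the size given above.

How it is judged (in metres and radians):
On the way, in this order (a step that is already met when the one before it is completed fails the run):
1. the upper tray is fully home at one end, the pin still lying in the trough ((value of joint tray above 0.082 m or value of joint tray below -0.082 m) and height (world z) of each of pin_end_a, pin_end_b below 0.05 m), for 0.2 s.
2. the pin leans diagonally through the opening: one end up out of the box, the other still below the tray (((height (world z) of pin_end_a above 0.08 m and height (world z) of pin_end_b below 0.06 m) or (height (world z) of pin_end_b above 0.08 m and height (world z) of pin_end_a below 0.06 m))), for 0.1 s.
At the end, for the whole second after the job is handed in: The pin is held by the fingers at rest, level within 15 degrees, both ends over 165 mm above the worktop, its middle within 250 mm (in plan) of the organiser's centre, touching neither box nor tray; the tray is within 7 mm of its stop at one end with both teaspoons in it (height (world z) of each of pin_end_a, pin_end_b above 0.165 m and angle between rolling_pin's own y axis and vertical between 1.31 and 1.83 rad and horizontal distance between rolling_pin and organiser below 0.25 m and linear speed of rolling_pin below 0.03 m/s and angular speed of rolling_pin below 0.2 rad/s and contact force between rolling_pin and the fingers above 1 N and contact force between rolling_pin and organiser below 0.1 N and (value of joint tray above 0.08 m or value of joint tray below -0.08 m) and horizontal distance between each of teaspoon, teaspoon_b and tray_mid below 0.085 m and height (world z) of teaspoon between 0.065 and 0.1 m and height (world z) of teaspoon_b between 0.065 and 0.1 m); the arm keeps its last pose, push and grip.
It fails at once if the rolling pin, leaning more than 4 degrees, is forced against the box or tray (over 25 N) (contact force between rolling_pin and organiser above 25 N and (angle between rolling_pin's own y axis and vertical below 1.5 rad or angle between rolling_pin's own y axis and vertical above 1.64 rad)).
It fails at once if a teaspoon leaves the upper tray (height (world z) of any of teaspoon, teaspoon_b below 0.06 m or height (world z) of any of teaspoon, teaspoon_b above 0.13 m).
It fails at once if one of the other things on the worktop is pushed more than 30 mm (distance of any of pepper_mill, salt_shaker, lemon, mug, garlic from where it was at the start of the episode above 0.03 m).
It also fails if it takes over 51 s, if anything falls off the work surface, if the arm or the gripper's body presses on something with over 40 N, if the wrist force passes 120 N, or if a joint passes its speed limit or range.

ROBOT

A 6-joint arm with a two-finger parallel gripper is mounted at the origin on a cart in front of the work surface, level with it; the furniture and walls round the work are solid. World frame = base frame: x ahead of the robot, y to its left, z up, the work surface at z = 0. Lengths are in mm, angles in rad, forces in N, time in s.
With the tool pointing down it reaches from about 325 to 875 mm from the base axis. Payload 4.4 kg.
Tool frame: the origin (TCP) lies on the centre line of the jaws, within the pads' length; the fingertips stand ahead of it and the grasp point (between the pads) lies 6 mm ahead of it (ctrl.tcp_to_tips is the z of the fingertips in the tool frame, in mm); z points along the fingers, y is the line along which they close (so a half turn about z gives the same grasp; the last joint's range is limited). The gripper opens to 85 mm and grips with 20 to 120 N. Pads are 22 mm wide; open, the fingers measure 114 mm over their backs; the gripper's body (76 mm by 85 mm) begins 54 mm behind the grasp point. The pads swing forward as they close: fully open they stand 13 mm farther back than shut.
Start: joints at [1.145, 0.207, 1.542, -0, 1.393, -0.15], TCP at [156.592, 553.269, 256.282] pointing down, gripper open.
Joint ranges: [-2.73, 2.73], [-0.86, 2.22], [0.23, 2.46], [-1.11, 4.25], [0.08, 2.63], [-2.82, 2.82]. Speed limits (rad/s): [2.79, 2.79, 3.14, 3.14, 3.14, 3.14].

INTERFACE

Orientations are given as a 3x3 rotation matrix whose columns are the frame's x, y, z axes.
In Python, from plant import ctrl, sensors, optics gives the robot as it stands. Calls block until the motion is done:
- ctrl.move_ptp(position, orientation): joint-space move of the TCP to a pose.
- ctrl.move_l(position, rot=None, vel=150, threshold=None): straight line of the TCP; rot=None keeps the orientation; vel is the mean speed in mm/s. With threshold (N) it stops when the force on the tool has changed by that much, and returns True; else False.
- ctrl.set_joints(angles): joint-space move.
- ctrl.gripper_to(opening, force=None): finger opening in mm; force is the grip in N (None keeps the last); returns when the fingers have stopped.
- ctrl.hold(seconds).
- ctrl.solve_ik(position, orientation): joint angles nearest the present ones, or None.
- sensors.read_state(): the state.
- optics.grab_frame(name): name is "scene" or "top"; returns (picture, depth): 384x512x3 uint8, red, green, blue; 384x512 float32, mm along the optical axis (not along the pixel's ray), 0 where there is no reading.
- optics.camera_params(name): a dict with "mtx" (3x3 intrinsics, pixels), "R" (3x3) and "t" (3): a world point X has camera coordinates R X + t. Camera axes: x right, y down, z forward; pixel columns grow to the right and rows downward; lengths in mm; the calibration is good to about 2 mm. A picture is of the moment at which its call begins. camera_params takes no time and is no camera call.
A pose or a line that the arm cannot do raises ctrl.MotionError and nothing moves.
- ctrl.finish_job(): hands the job in; it is judged then, once.
The state is a dict: "t": time; "q": joint angles; "qvel": joint speeds; "tau": joint torques, N m; "eef_pos": TCP position; "eef_rot": TCP orientation; "force": force on the tool from outside, world axes, zero at the start; "wrist_torque": the same for the moment, N m; "grip_width": finger opening in mm; "grasp_force": force on a finger pad.
Only numpy, scipy, OpenCV 4.12 (cv2) and the standard library are available. Lean on these libraries where they do the work, as an engineer would, in place of code of your own. Each camera call takes 0.05 s, during which the arm holds its last target. There are 200 camera calls.

## Working session

There is one attempt and no reset: what is moved stays moved. The work goes in short steps, each a Python script; the robot and the scene stay as the last script left them, time stands still between calls to the robot, and variables do not carry over. Pictures are saved under pics/ and viewed, at most 10 in all, crops included, and the job is handed in when it is done.

```bash
ls; mkdir -p pics
python3 - <<'E'
from plant import ctrl,sensors,optics
import cv2,numpy as np
for n in("scene","top"):
    im,d=optics.grab_frame(n); np.savez(f"pics/{n}0.npz",im=im,d=d)
    cv2.imwrite(f"pics/{n}0.png",cv2.resize(im[:,:,::-1],(800,600),interpolation=cv2.INTER_CUBIC))
    p=optics.camera_params(n); print(n,p["mtx"].tolist(),np.round(p["R"],4).tolist(),np.round(p["t"],1).tolist(),(-p["R"].T@p["t"]).round())
print(sensors.read_state()); print(ctrl.tcp_to_tips)
E
```

```text
pics
scene [[440.7205301344704, 0.0, 259.23662185588665], [0.0, 440.7205301344704, 192.71255346373337], [0.0, 0.0, 1.0]] [[0.8242, -0.5663, -0.0098], [-0.4025, -0.5734, -0.7136], [0.3985, 0.5921, -0.7005]] [-496.0, 260.6, 1283.7] [   2. -892. 1080.]
top [[401.2272346212652, 0.0, 255.37883095620197], [0.0, 401.2272346212652, 190.94753737999804], [0.0, 0.0, 1.0]] [[-0.1695, -0.9855, -0.0047], [-0.9059, 0.1577, -0.3932], [0.3882, -0.0624, -0.9195]] [25.8, 548.3, 1439.4] [ -58.   29. 1539.]
{'t': 0.1, 'q': array([ 1.14452682e+00,  2.07383828e-01,  1.54282774e+00,  2.78879247e-05,
        1.39351038e+00, -1.50509801e-01]), 'qvel': array([-0.0005881 , -0.00282091, -0.0030954 , -0.00106936,  0.00077435,
        0.001864  ]), 'tau': array([-3.23745471e-04, -3.84087789e+01, -2.92550272e+01, -7.58419264e-05,
        4.83167387e-03,  4.88419801e-06]), 'eef_pos': array([156.30057167, 552.68352085, 255.20608449]), 'eef_rot': array([[-9.62217121e-01,  2.72281826e-01, -9.05407931e-04],
       [ 2.72283111e-01,  9.62215253e-01, -1.92740167e-03],
       [ 3.46400876e-04, -2.10110617e-03, -9.99997733e-01]]), 'force': array([-0.53947979,  0.0240792 , -0.07140283]), 'wrist_torque': array([ 0.03325238,  0.05821121, -0.01568446]), 'grasp_force': 0.0, 'grip_width': 85.2631674207744}
25.0
```

View pics/scene0.png

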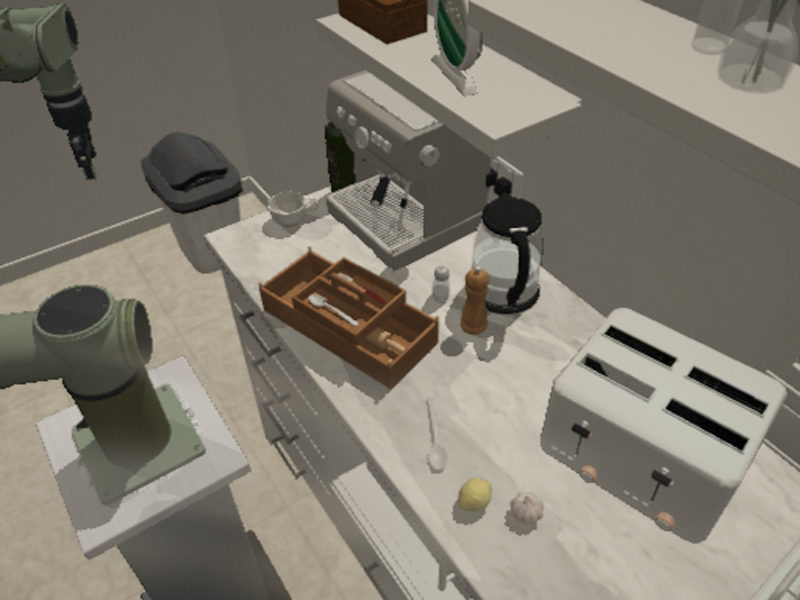

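View pics/top0.png

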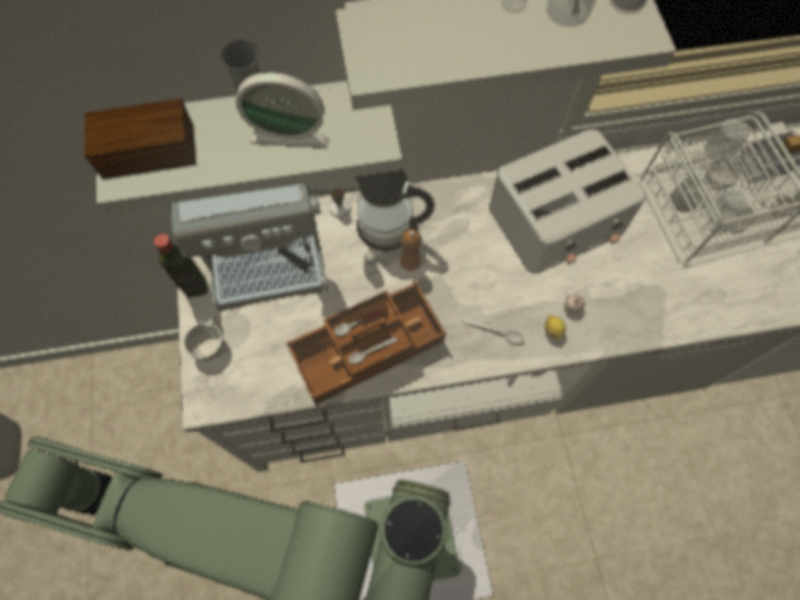

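The organiser is at about (350,315) px in scene and (367,340) px in top, with the tray near mid-travel. One pin handle shows at scene (385,340), and both handles show at top (336,361) and (412,325). The spoon on the worktop at scene (435,440) is the larger decoy; the two meant are in the tray. Next I measure from the depth of both views.

```bash
cat > vis.py <<'E'
import numpy as np,cv2
from plant import optics
def cloud(n,im,d):
    p=optics.camera_params(n); K=p["mtx"]
    v,u=np.mgrid[:384,:512]; z=d.astype(float)
    c=np.stack([(u-K[0,2])/K[0,0]*z,(v-K[1,2])/K[1,1]*z,z],-1)
    X=(c-p["t"])@p["R"]; X[z==0]=np.nan
    return X
def proj(n,X):
    p=optics.camera_params(n); c=p["R"]@np.asarray(X,float)+p["t"]; q=p["mtx"]@c; return q[:2]/q[2]
E
python3 - <<'E'
from vis import *
P=[]
for n in("scene","top"):
    f=np.load(f"pics/{n}0.npz"); X=cloud(n,f["im"],f["d"]); im=f["im"].astype(int)
    hsv=cv2.cvtColor(f["im"],cv2.COLOR_RGB2HSV)
    x0,x1,y0,y1=(155,290,150,250) if n=="scene" else (175,295,175,265)
    m=np.zeros((384,512),bool); m[y0:y1,x0:x1]=1
    m&=(hsv[...,1]>90)&(X[...,2]>15)
    for lo,hi in((15,90),(60,76)):
        k=m&(X[...,2]>lo)&(X[...,2]<hi)
        r=cv2.minAreaRect(X[k][:,:2].astype(np.float32)); print(n,lo,k.sum(),r)
    P.append(X[m])
    z=X[...,2]
    t=X[y0:y1,x0:x1][:,:,2]; print("table z",np.nanpercentile(t,[1,5]), "max",np.nanmax(X[m][:,2]))
P=np.vstack(P)
r=cv2.minAreaRect(P[(P[:,2]>15)&(P[:,2]<90)][:,:2].astype(np.float32));print(r)
c=np.array(r[0]); a=np.deg2rad(r[2]); 
if r[1][0]>r[1][1]: a-=np.pi/2   # a: angle of box x axis, y long
R=np.array([[np.cos(a),-np.sin(a)],[np.sin(a),np.cos(a)]])
if R[0,0]<0:R=-R
print("yaw",np.degrees(np.arctan2(R[1,0],R[0,0])))
np.savez("org0.npz",c=c,R=R)
# render orthographic height+color map in organiser frame
S=3; 
for n,(x0,x1,y0,y1) in dict(scene=(155,290,150,250),top=(175,295,175,265)).items():
    f=np.load(f"pics/{n}0.npz"); X=cloud(n,f["im"],f["d"]); L=(X[...,:2]-c)@R
    z=X[...,2]; inn=(abs(L[...,0])<68)&(abs(L[...,1])<172)
    b=inn&(z>111)
    print(n,"handle pts",b.sum(),L[b].mean(0),L[b].min(0),L[b].max(0),z[b].max()) if b.any() else 0
    low=inn&(z<60)&(z>13)
    print("low",np.c_[L[low],z[low]].round()[::max(1,low.sum()//25)].tolist())
for n,(x0,x1,y0,y1) in dict(scene=(160,290,155,250),top=(180,290,178,260)).items():
    im=np.load(f"pics/{n}0.npz")["im"][y0:y1,x0:x1,::-1]
    s=600/max(im.shape[:2]); im=cv2.resize(im,None,fx=s,fy=s,interpolation=cv2.INTER_CUBIC); cv2.imwrite(f"pics/c_{n}.png",cv2.convertScaleAbs(im,alpha=1.4,beta=15)); 
a=[cv2.imread(f"pics/c_{n}.png") for n in("scene","top")]
a=[cv2.resize(x,(400*1,int(x.shape[0]*400/x.shape[1]))) for x in a]; h=max(x.shape[0] for x in a)
cv2.imwrite("pics/crop1.png",np.hstack([cv2.copyMakeBorder(x,0,h-x.shape[0],0,0,0) for x in a]))
E
```

```text
scene 15 3505 ((471.99114990234375, 29.0501708984375), (163.89329528808594, 372.280517578125), 16.791460037231445)
scene 60 854 ((471.75634765625, 29.308700561523438), (163.7738037109375, 371.8744812011719), 16.685644149780273)
table z [-543.90286266 -274.08504704] max 143.32994654389364
top 15 2002 ((472.2572937011719, 27.529266357421875), (160.23878479003906, 363.0188293457031), 16.82761573791504)
top 60 673 ((472.61279296875, 27.560211181640625), (158.88381958007812, 363.20196533203125), 16.97017478942871)
table z [-480.31211899 -468.83119984] max 143.43876072863088
((471.99114990234375, 29.0501708984375), (163.89329528808594, 372.280517578125), 16.791460037231445)
yaw 16.791460037231445
scene handle pts 162 [ -1.87016001 -14.94080872] [-36.9043039  -99.66475304] [ 8.98536927 68.10294639] 143.32994654389364
low [[60.0, 171.0, 58.0], [25.0, 171.0, 26.0], [-35.0, 171.0, 21.0], [7.0, -81.0, 41.0], [8.0, -89.0, 41.0], [-2.0, -94.0, 48.0], [-6.0, -80.0, 37.0], [7.0, -103.0, 41.0], [-7.0, -93.0, 41.0], [19.0, -105.0, 27.0], [-9.0, -95.0, 40.0], [16.0, -107.0, 26.0], [-13.0, -94.0, 38.0]
[... 302 characters left out ...]
.0]]
top handle pts 108 [ 0.13579789 -9.98935622] [-66.43175056 -94.11596178] [51.92771018 73.74988331] 143.43876072863088
low [[59.0, -171.0, 16.0], [28.0, -146.0, 14.0], [6.0, -143.0, 32.0], [4.0, -138.0, 31.0], [7.0, -126.0, 28.0], [-7.0, -146.0, 36.0], [-4.0, -134.0, 34.0], [-4.0, -125.0, 32.0], [-8.0, -128.0, 15.0], [-36.0, -145.0, 14.0], [65.0, 84.0, 14.0], [52.0, 85.0, 13.0], [38.0, 87.0, 15.0], [23.0, 98.0, 18.0], [30.0, 126.0, 14.0], [20.0, 117.0, 14.0], [-6.0, 75.0, 30.0], [-8.0, 80.0, 30.0], [-8.0, 89.0, 28.0], [-6.0, 101.0, 26.0], [-11.0, 109.0, 13.0], [-4.0, 144.0, 17.0], [-37.0, 86.0, 15.0], [-12.0, 153.0, 13.0], [-52.0, 101.0, 15.0], [-45.0, 141.0, 15.0], [-45.0, 158.0, 14.0]]
```

View pics/crop1.png

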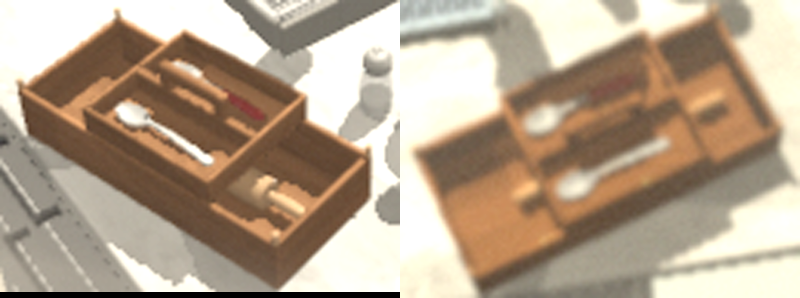

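Scene crop: the steel spoon (about (165,130) in the left half) is on the near, -x side, and the red-handled one (about (215,90)) is on the +x side. The pin's barrel and handle show at about (275,195). In the right half, the pin's tips are at about (515,192) and (720,100). In the organiser frame the pin runs from about y=-150 to +110 along x≈0, so the tray goes to +y. I'll check the whole path with IK before moving.

```bash
cat > rob.py <<'E'
import numpy as np
from plant import ctrl,sensors,optics
A=np.deg2rad(16.8); C=np.array([472.1,28.3,0])
ex=np.array([np.cos(A),np.sin(A),0]); ey=np.array([-np.sin(A),np.cos(A),0]); ez=np.array([0,0,1.])
SGN=1
def W(x,y,z): return C+x*ex+y*ey+z*ez
def pose(y,z,lean=0,x=0,sgn=None):
    """grasp point at organiser (x,y,z); lean>0 deg: gripper body leans to -y"""
    l=np.deg2rad(lean); tz=np.sin(l)*ey-np.cos(l)*ez; ty=(sgn or SGN)*ex
    return W(x,y,z)-6*tz, np.column_stack([np.cross(ty,tz),ty,tz])
def go(y,z,lean=0,x=0,vel=150,**k):
    p,R=pose(y,z,lean,x); return ctrl.move_l(p,R,vel=vel,**k)
# pin geometry: lower tip a at (ya,za), pin angle th (b end up), g = grasp distance from tip a, off = offset of grasp above axis
def pin(ya,za,th,g=170,off=8,rel=25):
    t=np.deg2rad(th); d=np.array([-np.cos(t),np.sin(t)]); n=np.array([np.sin(t),np.cos(t)])
    G=np.array([ya,za])+g*d
    l=np.deg2rad(rel-th); b=np.array([-np.sin(l),np.cos(l)])  # back direction of tool
    G=G+off*b
    return G[0],G[1],rel-th
E
python3 - <<'E'
from rob import *; from vis import *
Q=[("start above tray",(-12,200,0)),("grip",(-12,131,0)),("home",(80,131,0)),("up",(80,220,0)),("pre",(-75,150,25)),("grasp",(-60,34,25))]
path=[(110,26,0),(90,27,0),(90,22,15),(65,22,22),(40,22,30),(-20,60,32),(-60,110,30),(-60,200,15),(60,230,0),(100,230,0)]
for i,p in enumerate(path): Q.append((str(p),pin(*p)))
for s in(1,-1):
    for n,a in Q:
        p,R=pose(*a,sgn=s); q=ctrl.solve_ik(p,R); print(s,n,np.round(a,0),None if q is None else np.round(q,2))
for n in("scene","top"):
    f=np.load(f"pics/{n}0.npz"); X=cloud(n,f["im"],f["d"]); Y=X-C; x=Y@ex;y=Y@ey;z=X[...,2]
    m=(abs(x)<14)&(abs(y)<110)&(z>118)&(z<150); print(n,m.sum(),np.percentile(x[m],[2,50,98]).round(),np.percentile(y[m],[2,50,98]).round(),np.percentile(z[m],[2,98]).round())
    m=(abs(x)<25)&(z<42)&(z>24)&(y<-95)&(y>-165)
    for lo,hi in((-155,-110),(70,125)):
        m=(abs(x)<22)&(z<42)&(z>22)&(y>lo)&(y<hi)
        if m.sum()>4: print(" pin part",m.sum(),np.median(x[m]),np.percentile(y[m],[1,99]),np.percentile(z[m],[50,95]))
    m=(abs(x)<90)&(abs(y)<120)&(z>98)&(z<110); print(" tray walls",np.percentile(x[m],[1,99]).round(),np.percentile(y[m],[1,99]).round())
E
```

```text
1 start above tray [-12 200   0] [-0.15  0.04  1.83 -0.    1.26 -0.44]
1 grip [-12 131   0] [-0.15  0.14  1.89 -0.    1.11 -0.44]
1 home [ 80 131   0] [ 0.04  0.11  1.93 -0.    1.11 -0.25]
1 up [ 80 220   0] [ 0.04 -0.01  1.84 -0.    1.31 -0.25]
1 pre [-75 150  25] [-0.46  0.3   1.71  0.32  1.45 -0.84]
1 grasp [-60  34  25] [-0.44  0.47  1.77  0.34  1.22 -0.9 ]
1 (110, 26, 0) [-63.  33.  25.] [-0.44  0.48  1.77  0.34  1.22 -0.9 ]
1 (90, 27, 0) [-83.  34.  25.] [-0.47  0.49  1.74  0.33  1.24 -0.92]
1 (90, 22, 15) [-76.  74.  10.] [-0.35  0.31  1.83  0.16  1.11 -0.72]
1 (65, 22, 22) [-93.  94.   3.] [-0.32  0.26  1.84  0.05  1.08 -0.64]
1 (40, 22, 30) [-107.  115.   -5.] [-0.27  0.21  1.85 -0.09  1.04 -0.52]
1 (-20, 60, 32) [-163.  158.   -7.] [-0.35  0.19  1.78 -0.11  1.11 -0.6 ]
1 (-60, 110, 30) [-207.  203.   -5.] [-0.43  0.19  1.67 -0.07  1.23 -0.7 ]
1 (-60, 200, 15) [-226.  252.   10.] [-0.55  0.26  1.48  0.12  1.53 -0.85]
1 (60, 230, 0) [-113.  237.   25.] [-0.5   0.25  1.58  0.3   1.63 -0.83]
1 (100, 230, 0) [-73. 237.  25.] [-0.45  0.2   1.64  0.32  1.61 -0.78]
-1 start above t
[... 756 characters left out ...]
] [-0.43  0.19  1.67 -0.07  1.23  2.44]
-1 (-60, 200, 15) [-226.  252.   10.] [-0.55  0.26  1.48  0.12  1.53  2.29]
-1 (60, 230, 0) [-113.  237.   25.] [-0.5   0.25  1.58  0.3   1.63  2.31]
-1 (100, 230, 0) [-73. 237.  25.] [-0.45  0.2   1.64  0.32  1.61  2.36]
scene 147 [-6. -2.  7.] [-55. -15.  32.] [119. 141.]
 pin part 51 -1.6125042973018453 [-153.30109799 -110.88120842] [31.86191263 35.26682718]
 tray walls [-80.  82.] [-98.  78.]
top 96 [-4. -0.  8.] [-52. -10.  33.] [120. 143.]
 pin part 36 0.36711286575975277 [-153.17713901 -112.1492373 ] [32.34185782 37.07821781]
 pin part 27 -4.533797554688224 [ 75.62470156 104.71997162] [29.86086149 36.84790689]
 tray walls [-78.  82.] [-98.  77.]
```

Both views agree: handle centre at y≈-10 and z up to 137–143, pin middle at y≈-22, axis at z≈26. The path is solvable with sgn=1. Next is the tray.

Run:
```python
from rob import *; from vis import *
ctrl.move_ptp(*pose(-10,200))
print(go(-10,132,vel=100,threshold=10))
w=ctrl.gripper_to(5,30); s=sensors.read_state(); print(s["grip_width"],s["grasp_force"],s["t"],s["eef_pos"])
print(go(92,132,vel=50,threshold=15)); s=sensors.read_state(); print((s["eef_pos"]-C)@ey,s["force"],s["t"])
ctrl.gripper_to(50); go((s["eef_pos"]-C)@ey,210)
ctrl.move_ptp(*pose(-90,190,25))
for n in("scene","top"):
    im,d=optics.grab_frame(n); np.savez(f"pics/{n}1.npz",im=im,d=d)
    X=cloud(n,im,d); Y=X-C; x=Y@ex;y=Y@ey;z=X[...,2]
    m=(abs(x)<90)&(abs(y)<200)&(z>98)&(z<110); print(n," tray walls",np.percentile(y[m],[1,5,95,99]).round())
    x0,x1,y0,y1=(160,290,155,250) if n=="scene" else (180,290,160,260)
    cv2.imwrite(f"pics/c1_{n}.png",cv2.convertScaleAbs(cv2.resize(im[y0:y1,x0:x1,::-1],(400,400*(y1-y0)//(x1-x0)),interpolation=cv2.INTER_CUBIC),alpha=1.4,beta=15))
a=[cv2.imread(f"pics/c1_{n}.png") for n in("scene","top")]; h=max(x.shape[0] for x in a)
cv2.imwrite("pics/crop2.png",np.hstack([cv2.copyMakeBorder(x,0,h-x.shape[0],0,0,0) for x in a]))
print(sensors.read_state()["t"])
```

```text
False
11.015154353345242 33.92785370349884 3.825 [477.08904281  19.23099785 138.57868459]
True
87.40390430183317 [ 0.35153154 -1.41508794  2.42238192] 5.7167
scene  tray walls [ -2.   1. 173. 176.]
top  tray walls [  0.   1. 167. 172.]
7.6833
```

View pics/crop2.png

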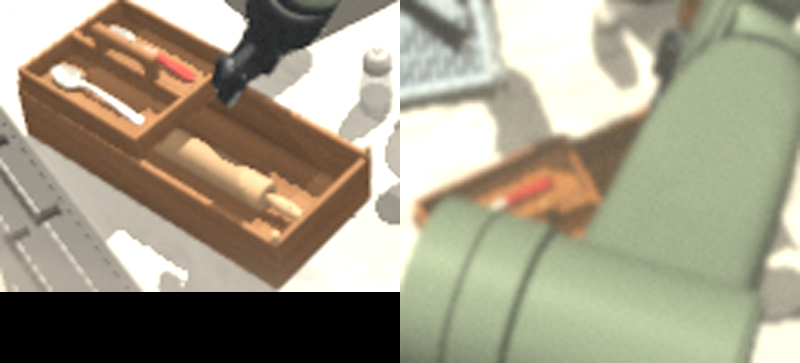

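Tray is home, with its walls at y 0..175; both spoons are in it, and the barrel is exposed at about (215,165) in the left half. Next I fit the barrel, grasp it, and check that the pin is held and free by lifting slightly with a force watch.

Run:
```python
from rob import *; from vis import *
f=np.load("pics/scene1.npz"); X=cloud("scene",f["im"],f["d"]); Y=X-C; x=Y@ex;y=Y@ey;z=X[...,2]
m=(abs(x)<32)&(z>36)&(z<50)&(y<-25)&(y>-100)   # crown of barrel
k=np.polyfit(y[m],x[m],1); print(m.sum(),k,np.percentile(z[m],[50,95]))
for yy in(-40,-60,-80): print(yy,np.percentile(x[m&(abs(y-yy)<10)],[5,50,95]).round(1))
m2=(abs(x)<15)&(z>22)&(z<48)&(y<-90)&(y>-165); print(np.percentile(y[m2],[1,99]))
ctrl.gripper_to(72)
x0=np.polyval(k,-65); print("x0",x0)
p,R=pose(-85,90,25,x=x0); ctrl.move_l(p,R,vel=150)
print(go(-65,35,25,x=x0,vel=60,threshold=8)); s=sensors.read_state(); print(s["force"],((s["eef_pos"]-C)@ey,s["eef_pos"][2]))
ctrl.gripper_to(20,70); s=sensors.read_state(); print(s["grip_width"],s["grasp_force"],s["force"],s["t"])
```

```text
150 [-0.02669768 -8.68364094] [41.93476431 45.48776081]
-40 [-19.9  -9.1   6.2]
-60 [-18.3  -9.    6.9]
-80 [-18.4  -7.2   8.5]
[-150.6504776   -90.71232389]
x0 -6.948291679357579
True
[-0.42338684 -1.60110031  4.13241873] (np.float64(-69.78362613283504), np.float64(48.2288333329602))
33.00161164648272 69.18077766895294 [ 1.49066437 -0.35222936  3.07514391] 10.075
```

The descent stopped about 8 mm early on the force trigger, so the grip is on a chord (33 mm < 36 mm). I'll regrasp lower.

Run:
```python
from rob import *
s=sensors.read_state(); x=(s["eef_pos"]-C)@ex
ctrl.gripper_to(72); print("x",x, sensors.read_state()["force"])
print(go(-66,35,25,x=-6,vel=30,threshold=12)); s=sensors.read_state(); print(s["force"],((s["eef_pos"]-C)@ey,s["eef_pos"][2]))
ctrl.gripper_to(20,70); s=sensors.read_state(); print(s["grip_width"],s["grasp_force"],s["force"],s["wrist_torque"],s["t"])
```

```text
x -7.434348340152313 [-0.36044794 -1.27883833  4.18146751]
True
[-1.75986525 -1.33737208  5.92753268] (np.float64(-69.59574950071425), np.float64(47.99358288803028))
33.229666105359634 69.27671639699838 [-0.3842303  -1.06254319  3.82806323] [-0.1038657   0.11725828  0.08350278] 11.1917
```

Run:
```python
from rob import *; from vis import *
im,d=optics.grab_frame("scene"); np.savez("pics/scene2.npz",im=im,d=d)
cv2.imwrite("pics/crop3.png",cv2.convertScaleAbs(cv2.resize(im[140:250,160:300,::-1],(764,600),interpolation=cv2.INTER_CUBIC),alpha=1.7,beta=20))
```

```text
(no output)
```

View pics/crop3.png

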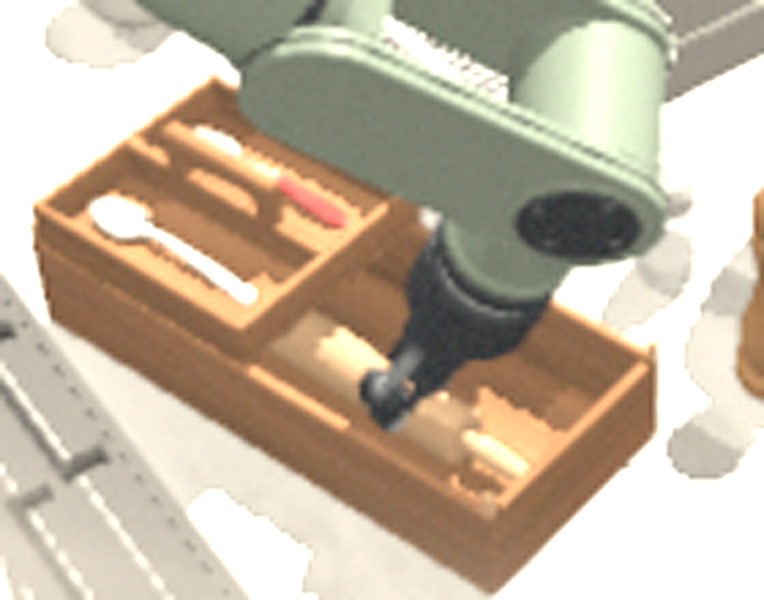

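The fingers straddle the barrel at (390,400). The wrist housing at (580,220) hangs out towards +x, close to the salt shaker at about (675,200). I'll check clearances numerically.

Run:
```python
from rob import *; from vis import *
def org(X): Y=X-C; return np.stack([Y@ex,Y@ey,X[...,2]],-1)
f0=np.load("pics/scene0.npz");f2=np.load("pics/scene2.npz")
O0=org(cloud("scene",f0["im"],f0["d"])); O2=org(cloud("scene",f2["im"],f2["d"]))
# bystanders near +x side
m=(O0[...,0]>95)&(O0[...,0]<260)&(O0[...,1]>-250)&(O0[...,1]<120)&(O0[...,2]>12)&(O0[...,2]<220)
n,l,st,ce=cv2.connectedComponentsWithStats(m.astype(np.uint8))
for i in range(1,n):
    if st[i,4]>15: P=O0[l==i]; print("obj px",ce[i].round(),"org min",P.min(0).round(),"max",P.max(0).round(),"med",np.median(P,0).round())
new=(abs(f2["d"]-f0["d"])>15)&(O2[...,2]>50)&(abs(O2[...,0])<260)&(O2[...,1]>-250)&(O2[...,1]<200)
v,u=np.nonzero(new)
for gx in range(150,300,8):
    row=[]
    for gy in range(140,225,8):
        k=new[gy:gy+8,gx:gx+8]
        if k.sum()>30: row.append((gy,*np.median(O2[gy:gy+8,gx:gx+8][k],0).round().astype(int)))
    if row: print(gx,*row)
s=sensors.read_state(); print(s["q"],s["eef_pos"])
```

```text
obj px [243. 122.] org min [164.  50. 190.] max [259. 111. 214.] med [203.  72. 207.]
obj px [258. 132.] org min [223.  32. 103.] max [256.  48. 220.] med [238.  38. 164.]
obj px [313. 175.] org min [ 140. -250.   12.] max [ 260. -140.  220.] med [ 233. -217.  129.]
obj px [252. 158.] org min [185.   2.  13.] max [260. 120.  70.] med [216.  46.  56.]
obj px [282. 181.] org min [ 173. -124.   12.] max [211. -84.  94.] med [ 185. -111.   54.]
166 (172, np.int64(-63), np.int64(170), np.int64(101)) (180, np.int64(-79), np.int64(148), np.int64(95))
174 (172, np.int64(-38), np.int64(168), np.int64(85)) (180, np.int64(-76), np.int64(131), np.int64(92))
182 (164, np.int64(-3), np.int64(164), np.int64(99)) (172, np.int64(-15), np.int64(147), np.int64(78)) (180, np.int64(-43), np.int64(120), np.int64(79)) (188, np.int64(-78), np.int64(87), np.int64(92))
190 (140, np.int64(-171), np.int64(-103), np.int64(437)) (156, np.int64(48), np.int64(170), np.int64(101)) (164, np.int64(-3), np.int64(119), np.int64(127)) (172, np.int64(-3), np.int64(119), np.int64(86)) (180, np.int64(-25), np.int64(100), np
[... 2981 characters left out ...]
p.int64(321)) (180, np.int64(-51), np.int64(-223), np.int64(285))
270 (140, np.int64(24), np.int64(-191), np.int64(355)) (148, np.int64(6), np.int64(-205), np.int64(348)) (156, np.int64(-14), np.int64(-220), np.int64(341)) (164, np.int64(-34), np.int64(-236), np.int64(336)) (172, np.int64(-47), np.int64(-245), np.int64(321)) (180, np.int64(-39), np.int64(-241), np.int64(286))
278 (140, np.int64(43), np.int64(-199), np.int64(346)) (148, np.int64(29), np.int64(-207), np.int64(333)) (156, np.int64(8), np.int64(-224), np.int64(329)) (164, np.int64(-9), np.int64(-237), np.int64(322))
[-0.45444023  0.45652855  1.77204816  0.33151516  1.24341126 -0.90852726] [484.38799452 -40.89419169  47.81196296]
```

The arm links are all above z=160, so nothing outside is touched. I'll probe the descent in small steps and watch the force.

Run:
```python
from rob import *
ctrl.gripper_to(72)
def rd():
    s=sensors.read_state(); t=s["eef_pos"]-C; return np.round([t@ex,t@ey,t[2],*s["force"],*s["wrist_torque"]],2).tolist()
go(-68,50,25,x=-7,vel=60); print(rd())
for z in(46,43,41,39,37,35):
    h=go(-68,z,25,x=-7,vel=25,threshold=18); print(z,h,rd())
    if h: break
print(sensors.read_state()["t"])
```

```text
[-7.23, -70.45, 55.52, -0.25, -0.2, 0.18, -0.18, -0.08, 0.0]
46 False [-7.45, -70.16, 50.91, 0.23, -0.96, -0.49, -0.24, -0.05, -0.02]
43 False [-6.77, -70.67, 48.63, 0.83, -0.07, 2.13, -0.11, 0.07, -0.01]
41 False [-6.7, -70.65, 47.97, -1.21, -0.38, 10.8, 0.08, 0.93, 0.04]
39 False [-6.65, -70.61, 47.52, -4.23, 0.41, 21.71, 0.27, 1.87, 0.08]
37 False [-6.62, -70.56, 47.17, -5.95, 0.45, 32.49, 0.45, 2.98, 0.15]
35 False [-1.87, -73.51, 42.69, 11.59, 1.42, 3.24, 0.02, -1.12, -0.36]
13.55
```

The contact is real: an outer finger face was resting on the -x wall rim because the hand was opened too wide, and it slid off inwards with no threshold exceeded. I'll use a smaller opening, centred on the pin.

Run:
```python
from rob import *
def rd():
    s=sensors.read_state(); t=s["eef_pos"]-C; return np.round([t@ex,t@ey,t[2],*s["force"],*s["wrist_torque"],s["grip_width"],s["grasp_force"]],2).tolist()
ctrl.gripper_to(54); print(rd())
print(go(-68,36,25,x=-6,vel=25,threshold=10)); print(rd())
print(go(-68,34.5,25,x=-6,vel=25,threshold=10)); print(rd())
ctrl.gripper_to(20,80); print(rd(),sensors.read_state()["t"])
im,d=optics.grab_frame("scene"); np.savez("pics/scene3.npz",im=im,d=d)
import cv2
cv2.imwrite("pics/crop4.png",cv2.convertScaleAbs(cv2.resize(im[140:250,160:300,::-1],(764,600),interpolation=cv2.INTER_CUBIC),alpha=1.7,beta=20))
```

```text
[-7.79, -69.94, 39.84, -0.84, -0.63, -0.1, -0.16, -0.04, -0.06, 54.04, 0.0]
False
[-6.14, -70.41, 41.27, -1.26, -0.09, 0.28, -0.18, -0.04, 0.01, 53.89, 0.0]
False
[-6.16, -70.42, 39.75, 1.04, -1.1, -0.14, -0.2, -0.01, -0.02, 53.91, 0.0]
[-5.91, -70.85, 40.33, -0.83, -1.96, 4.23, -0.17, 0.19, 0.13, 33.56, 80.0] 14.675
```

View pics/crop4.png

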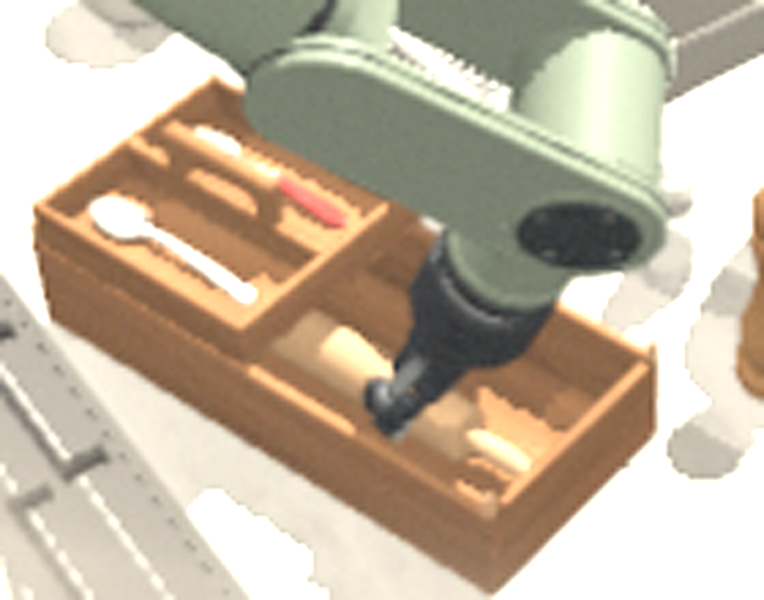

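Good seat: the fingers straddle the barrel at about (390,400) and the squeeze is 80 N. Next come a small lift, a drag towards -y, then the tilt, with a force stop on each leg.

```bash
cat >> rob.py <<'E'
def rd():
    s=sensors.read_state(); t=s["eef_pos"]-C; return np.round([s["t"],t@ex,t@ey,t[2],*s["force"],*s["wrist_torque"],s["grip_width"],s["grasp_force"]],1).tolist()
def run(path,vel=60,thr=12):
    for p in path:
        h=go(*pin(*p,g=172,off=9.8),x=-6,vel=vel,threshold=thr); print(p,h,rd())
        if h: return False
    return True
E
python3 - <<'E'
from rob import *
if run([(108,29,0),(94,29,0),(93,27,7),(90,22,15),(58,22,22)],vel=50):
    ctrl.hold(.15)
import cv2
im,d=optics.grab_frame("scene"); np.savez("pics/scene4.npz",im=im,d=d)
cv2.imwrite("pics/crop5.png",cv2.convertScaleAbs(cv2.resize(im[140:250,160:300,::-1],(764,600),interpolation=cv2.INTER_CUBIC),alpha=1.7,beta=20))
E
```

```text
(108, 29, 0) False [15.0, -6.1, -70.6, 43.1, 0.9, -0.1, -1.3, -0.5, -0.1, -0.0, 33.5, 79.7]
(94, 29, 0) False [15.4, -5.9, -85.1, 43.3, 0.5, -0.3, -2.5, -0.4, -0.1, 0.0, 33.4, 79.7]
(93, 27, 7) False [16.0, -6.0, -82.3, 63.2, -0.6, 0.4, -2.1, -0.3, -0.1, 0.0, 33.4, 79.7]
(90, 22, 15) False [16.5, -6.2, -78.8, 81.8, -1.3, -0.3, -2.0, -0.3, -0.0, 0.0, 33.3, 79.7]
(58, 22, 22) False [17.3, -6.2, -102.2, 102.1, -0.2, 0.8, -2.6, -0.2, -0.0, -0.0, 33.1, 79.7]
```

View pics/crop5.png

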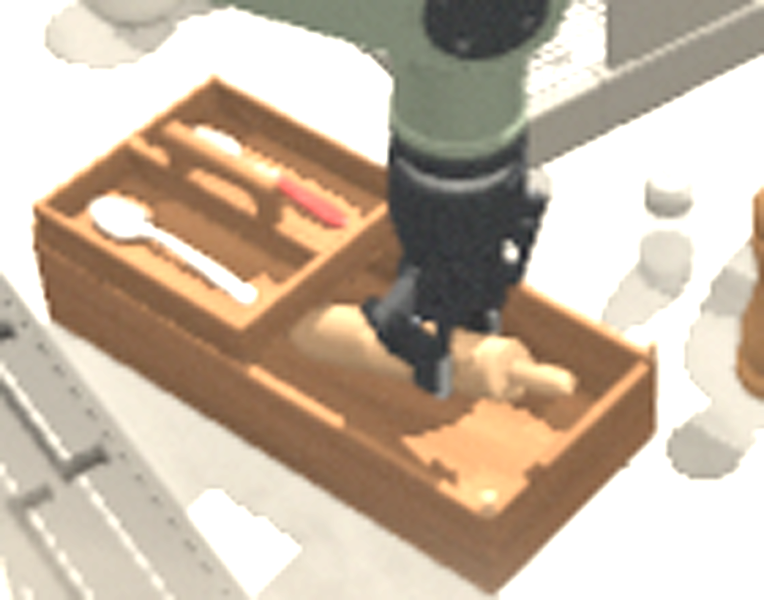

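The pin leans, with its b tip up at (570,380), and its forces equal its weight alone. I'll check the actual angle from depth before going on.

```bash
cat > chk.py <<'E'
from rob import *; from vis import *
def pinfit(tag):
    im,d=optics.grab_frame("scene"); np.savez(f"pics/{tag}.npz",im=im,d=d)
    return fit(im,d)
def fit(im,d):
    X=cloud("scene",im,d); Y=X-C; x=Y@ex;y=Y@ey;z=X[...,2]
    hsv=cv2.cvtColor(im,cv2.COLOR_RGB2HSV)
    m=(hsv[...,0]<30)&(hsv[...,1]>30)&(hsv[...,1]<150)&(hsv[...,2]>70)&(abs(x)<26)&(y<-10 if True else 0)&(y>-330)&(z>30)
    return x[m],y[m],z[m],hsv[m]
E
python3 - <<'E'
from chk import *
f=np.load("pics/scene4.npz"); x,y,z,h=fit(f["im"],f["d"])
for lo in range(-200,0,10):
    k=(y>=lo)&(y<lo+10)
    if k.sum()>2: print(lo+5,k.sum(),"zmax/med",np.percentile(z[k],[50,90]).round(),"x",np.percentile(x[k],[10,90]).round())
E
```

```text
-185 54 zmax/med [ 66. 122.] x [-21.  19.]
-175 37 zmax/med [ 71. 124.] x [-19.  17.]
-165 13 zmax/med [118. 123.] x [-15.  -6.]
-155 10 zmax/med [114. 116.] x [-14.  -7.]
-145 33 zmax/med [101. 111.] x [-20.   1.]
-135 48 zmax/med [111. 117.] x [-24.   2.]
-125 28 zmax/med [107. 117.] x [-24.  -4.]
-115 37 zmax/med [107. 111.] x [-25.  -3.]
-105 9 zmax/med [106. 108.] x [-14.   0.]
-75 8 zmax/med [78. 93.] x [-23.  -0.]
-65 10 zmax/med [74. 79.] x [-26. -23.]
-55 11 zmax/med [71. 80.] x [-25. -21.]
-45 17 zmax/med [72. 78.] x [-25. -17.]
-35 19 zmax/med [70. 77.] x [-25. -13.]
-25 20 zmax/med [67. 75.] x [-23.  -7.]
-15 25 zmax/med [65. 71.] x [-24.  -4.]
```

The measured crown (71 at y=-15, 117 at y=-135) matches the planned 22° lean within about 3 mm. On we go.

Run:
```python
from chk import *
if run([(33,22,30),(-30,62,31),(-60,110,30)],vel=60) and run([(-40,200,15),(70,225,0)],vel=90,thr=15):
    ctrl.hold(.8); print(rd())
im,d=optics.grab_frame("scene"); np.savez("pics/scene5.npz",im=im,d=d)
x,y,z,h=fit(im,d)
for lo in range(-230,0,20):
    k=(y>=lo)&(y<lo+20)&(z>150)
    if k.sum()>2: print(lo+10,k.sum(),np.percentile(z[k],[50,90]).round())
cv2.imwrite("pics/crop6.png",cv2.convertScaleAbs(cv2.resize(im[100:250,130:330,::-1],(800,600),interpolation=cv2.INTER_CUBIC),alpha=1.5,beta=15))
```

```text
(33, 22, 30) False [18.0, -6.1, -114.3, 123.6, 0.4, -0.1, -2.4, 0.0, 0.0, 0.0, 33.7, 79.7]
(-30, 62, 31) False [19.4, -6.2, -175.3, 165.9, -0.1, 0.0, -2.5, -0.1, 0.0, -0.0, 33.1, 79.7]
(-60, 110, 30) False [20.5, -6.3, -207.1, 211.1, -0.7, 0.1, -2.3, -0.0, 0.0, -0.0, 33.5, 79.7]
(-40, 200, 15) False [21.2, -6.3, -208.5, 259.3, 0.6, 0.3, -2.4, -0.2, -0.1, -0.0, 33.2, 79.8]
(70, 225, 0) False [22.5, -5.8, -109.1, 239.6, 0.3, 0.0, -2.8, -0.5, -0.1, -0.0, 33.6, 79.7]
[23.3, -6.0, -108.7, 239.3, 0.9, -0.7, -2.3, -0.5, -0.1, 0.0, 33.4, 79.7]
-200 5 [334. 344.]
-180 37 [229. 234.]
-160 31 [231. 234.]
-140 100 [234. 242.]
-120 49 [235. 244.]
-80 17 [228. 241.]
-60 70 [238. 243.]
-40 65 [239. 242.]
-20 67 [238. 243.]
```

View pics/crop6.png

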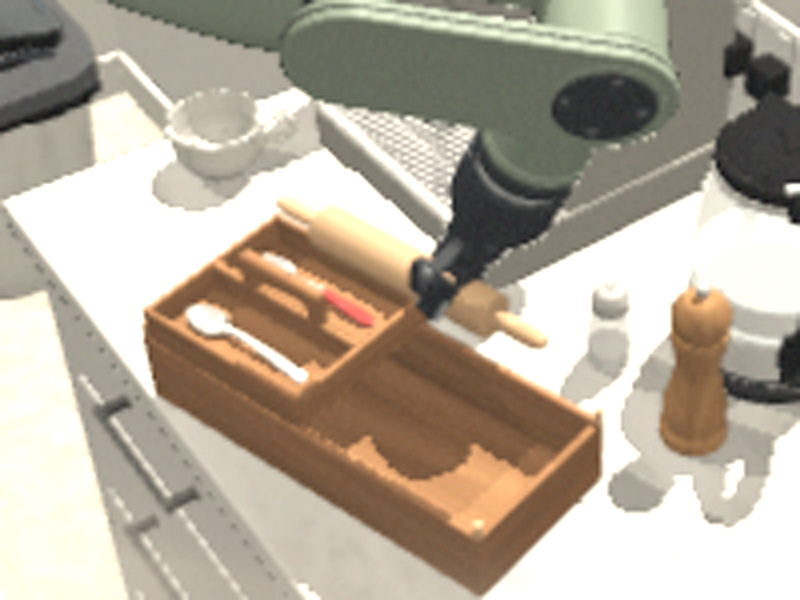

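The pin is level (crown about 242 along its length), held at (430,270) well above the tray. Both spoons are in the tray, the tray is home, and the bystanders are undisturbed. Handing in.

Run:
```python
from rob import *
print(ctrl.finish_job())
```

```text
the job is handed in; nothing more can be done
None
```

I handed the job in at about 23 s: the tray is home at the +y end with both teaspoons in it, and the pin is level in the gripper at about 225 mm, clear of the organiser. While I was reaching for the pin, the gripper pressed on the box rim with about 32 N, under the 40 N limit. The judge's result was not shown.

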